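Lay four repair strips in the cradles cut for them

TASK

On the dark table top lie four loose plain wooden repair strips of different lengths, among four low plywood cradles with cork-lined beds. Lay every strip flat inside the cradle whose bed is made for its length (each bed is a little longer than its own strip), down on the cork between the end stops, and let go. Do not shift or knock over the turned wooden foot and the brass knob that stand between them; the strips on the pale board at the back are not part of the job.

Things in the scene. Friction and masses are not known exactly. Their poses are not given: they have to be found in the camera images.
- strip_53mm: Loose short black strip of plain wood, 53 x 16 x 10 mm (length x width x height), lying flat on the table top. Origin: centre of its underside; x along its length, y across its width, z up. Grip it across its width at the middle. Belongs in cradle_53mm.
- cradle_53mm: Fixed plywood cradle for the 53 mm strip: base 93 x 40 x 6 mm, cork bed 69 x 32 mm on top, between pale end stops and four corner cheeks 10 mm above the bed; cheeks reach 10 mm in from each end, long sides open between. Origin: underside of the base, under the bed's middle; bed floor 6 mm above it; x along the bed, z up. Strip may lie either way round.
- strip_86mm: Loose broad reddish-brown strip of plain wood, 86 x 26 x 10 mm (length x width x height), lying flat on the table top. Origin: centre of its underside; x along its length, y across its width, z up. Grip it across its width at the middle. Belongs in cradle_86mm.
- cradle_86mm: Fixed plywood cradle for the 86 mm strip: base 126 x 48 x 6 mm, cork bed 102 x 40 mm on top, between pale end stops and four corner cheeks 10 mm above the bed; cheeks reach 18 mm in from each end, long sides open between. Origin: underside of the base, under the bed's middle; bed floor 6 mm above it; x along the bed, z up. Strip may lie either way round.
- strip_130mm: Loose middling reddish-brown strip of plain wood, 130 x 20 x 7 mm (length x width x height), lying flat on the table top. Origin: centre of its underside; x along its length, y across its width, z up. Grip it across its width at the middle. Belongs in cradle_130mm.
- cradle_130mm: Fixed plywood cradle for the 130 mm strip: base 170 x 44 x 6 mm, cork bed 146 x 36 mm on top, between pale end stops and four corner cheeks 10 mm above the bed; cheeks reach 18 mm in from each end, long sides open between. Origin: underside of the base, under the bed's middle; bed floor 6 mm above it; x along the bed, z up. Strip may lie either way round.
- strip_178mm: Loose longest, slender, dark strip of plain wood, 178 x 15 x 6 mm (length x width x height), lying flat on the table top. Origin: centre of its underside; x along its length, y across its width, z up. Grip it across its width at the middle. Belongs in cradle_178mm.
- cradle_178mm: Fixed plywood cradle for the 178 mm strip: base 218 x 39 x 6 mm, cork bed 194 x 31 mm on top, between pale end stops and four corner cheeks 10 mm above the bed; cheeks reach 18 mm in from each end, long sides open between. Origin: underside of the base, under the bed's middle; bed floor 6 mm above it; x along the bed, z up. Strip may lie either way round.
- turned_foot: Bystander: turned reddish wooden furniture foot standing on its small end, 40 mm across its head and 52 mm tall. Origin: centre of its underside, z up. Loose; it must stay standing where it is. (Elsewhere: a tall mahogany panel leans beside the left edge of the table, from about x = 0.45 m on and 0.4 m or more to the left; swing in from that side with the arm drawn in.)
- brass_knob: Bystander: yellow brass knob on a flat star-shaped back plate, 35 x 32 x 22 mm. Origin: centre of the underside of the plate. Loose; it must stay where it is.

How it is judged:
By the outcome, as a careful person would: the job done as asked, in the order asked, and still so for the second after the job is handed in, with the robot touching nothing.
It also fails if it takes over 102 s, if anything falls off the work surface, if the arm or the gripper's body presses on something with over 40 N, if the wrist force passes 120 N, or if a joint passes its speed limit or range.

ROBOT

A 6-joint arm with a two-finger parallel gripper is mounted at the origin on a cart in front of the work surface, level with it; the furniture and walls round the work are solid. World frame = base frame: x ahead of the robot, y to its left, z up, the work surface at z = 0. Lengths are in m, angles in rad, forces in N, time in s.
With the tool pointing down it reaches from about 0.325 to 0.9 m from the base axis. Payload 6.1 kg.
Tool frame: the origin (TCP) lies midway between the tips of the shut fingers; the grasp point (between the pads) lies behind it (r.hold_point_z is the x of the grasp point in the tool frame, in m); x points along the fingers, y is the direction in which the jaws open and shut, and the axes are right-handed (so a half turn about x gives the same grasp; the last joint's range is limited). The gripper opens to 85 mm and grips with 20 to 120 N. Pads are 22 mm wide; open, the fingers measure 114 mm over their backs; the gripper's body (76 mm by 85 mm) begins 54 mm behind the grasp point. The pads swing forward as they close: fully open they stand 13 mm farther back than shut.
Start: joints at [1.083, 0.22, 1.526, -0, 1.395, -0.126], TCP at [0.221, 0.585, 0.231] pointing down, gripper open.
Joint ranges: [-2.98, 2.98], [-0.91, 2.08], [0.09, 2.57], [-1.24, 4.39], [0.2, 2.65], [-2.68, 2.68]. Speed limits (rad/s): [2.57, 2.57, 3.01, 3.14, 3.14, 3.14].

INTERFACE

Orientations are given as a unit quaternion [w, x, y, z].
In Python, from workcell import r gives the robot as it stands.
- The arm moves only by the tool step_arm, never from a script. Its argument "motion" is a list of rows, each an object of numbers: "dx", "dy", "dz": the shift along the tool's x, y, z in units of 30 mm (1.0 is 30 mm); "ax", "ay", "az": the turn, a rotation vector about the tool's x, y, z in degrees; "claw": the opening, from 0 (shut) to 1 (fully open). In form: [{"dx": .., "dy": .., "dz": .., "ax": .., "ay": .., "az": .., "claw": ..}, ...]. A call has 1 to 20 rows; each row is the pose to reach, as a shift and turn from the pose commanded when the call began, along the tool's axes at that moment; what a row does not reach only later rows make up. A row lasts 1/8 s, in which the tool goes at most 62.5 mm and 10.7 degrees, less where a joint would pass 70% of its speed; a pose out of reach is approached as far as the arm can. A call with a gripper value outside its range is refused whole. The fingers move at their own pace and stop on an object; the grip force is fixed at half the most. Time passes only in rows, so rows that repeat a pose let the fingers close. It gives the time, the measured TCP pose, the force and the opening at its end, in the units of the state.
- r.get_obs(): the state, without advancing time (a new reading comes with each control period).
- r.grab_frame(name): name is "side" or "top"; returns the picture (480x640x3 uint8, red, green, blue); there is no depth.
- r.calibration(name): a dict with "intrinsics" (3x3 intrinsics, pixels), "k1" (the pictures are not rectified: a ray, as slopes to the right and down, at radius r is drawn at 1 + k1 r^2 times it, then the intrinsics apply), "eye" and "attitude" of the camera in the world. Camera axes: x right, y down, z forward; pixel columns grow to the right and rows downward; lengths in m; the calibration is good to about 2 mm. A picture is of the moment at which its call begins. calibration takes no time and is no camera call.
- r.sign_off(): hands the job in, once; it reports no verdict.
The state is a dict: "clock": time; "q": joint angles; "qd": joint speeds; "tau": joint torques, N m; "tool_pos": TCP position; "tcp_rot": TCP orientation; "ft_force": force on the tool from outside, world axes, zero at the start; "wrist_torque": the same for the moment, N m; "width": finger opening in m.
Only numpy, scipy, OpenCV 4.12 (cv2) and the standard library are available. Lean on these libraries where they do the work, as an engineer would, in place of code of your own. Each camera call takes 0.05 s, during which the arm holds its last target.

## Working session

There is one attempt and no reset: what is moved stays moved. The work goes in short steps, Python scripts to look and compute and a tool call to move; the robot and the scene stay as the last step left them, time stands still between calls to the robot, and variables do not carry over. Pictures are saved under pics/ and viewed, and the job is handed in when it is done.

Besides the shell and the picture viewer there is one more tool, called after "Emit:" as name(argument=value, ...) on one line, values as JSON. step_arm: Moves the arm, as the interface text tells. Its arguments: {"type":"object","properties":{"motion":{"type":"array"}},"required":["motion"]}

```bash
ls; mkdir -p pics; python3 - <<'E'
from workcell import r
import cv2
for n in("side","top"):
    cv2.imwrite(f"pics/{n}0.png",r.grab_frame(n)[:,:,::-1]); print(n,r.calibration(n))
print(r.get_obs(), r.hold_point_z)
E
```

```text
pics
side {'intrinsics': array([[465.44358974,   0.        , 319.4973587 ],
       [  0.        , 465.44358974, 239.3792012 ],
       [  0.        ,   0.        ,   1.        ]]), 'k1': -0.030641533793168627, 'eye': array([ 0.34735949, -0.59495384,  0.58524851]), 'attitude': array([-0.40174332,  0.90020411, -0.15171357,  0.07223469])}
top {'intrinsics': array([[585.32033379,   0.        , 329.23447738],
       [  0.        , 585.32033379, 235.91971271],
       [  0.        ,   0.        ,   1.        ]]), 'k1': -0.00390788160057048, 'eye': array([0.34646914, 0.01329661, 0.96904243]), 'attitude': array([ 0.05669049, -0.70403046,  0.70438113, -0.07053027])}
{'clock': 0.1, 'q': array([ 1.08291151e+00,  2.21184887e-01,  1.52750697e+00, -9.58546850e-06,
        1.39473439e+00, -1.26085471e-01]), 'qd': array([-3.62111911e-04, -2.60169189e-03, -9.78519209e-06, -6.45936869e-04,
        2.93747393e-04,  2.60676601e-04]), 'tau': array([ 9.37361001e-04, -4.98246682e+01, -3.90544796e+01, -2.11598540e-04,
        5.68788353e-03,  3.28464637e-05]), 'tool_pos': array([0.2209555 , 0.58403771, 0.23027992]), 'tcp_rot': array([ 0.69537547,  0.12659925,  0.69576091, -0.1278372 ]), 'ft_force': array([-0.53656903, -0.14532545,  0.17365036]), 'wrist_torque': array([-0.04098344,  0.00335559, -0.01335012]), 'width': 0.08533533255813845} -0.0187
```

View pics/top0.png

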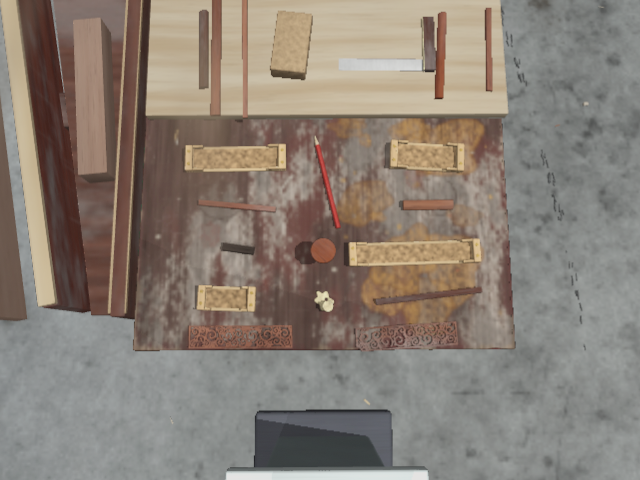

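View pics/side0.png

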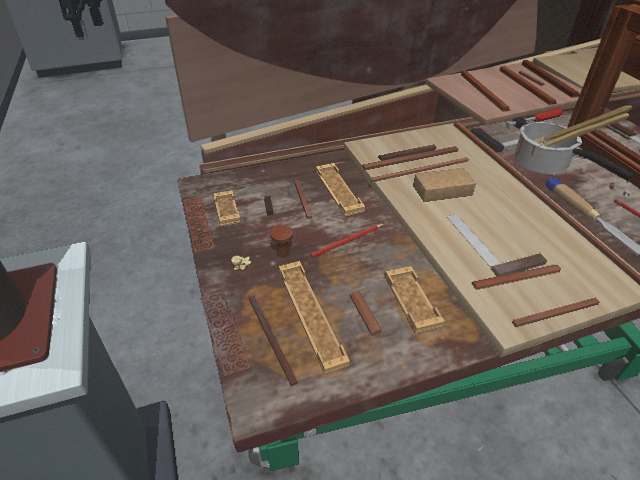

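The top view shows the cradles 130 at (235,158), 86 at (427,156), 178 at (415,252) and 53 at (226,298). The strips are 130 at (236,206), 86 at (427,205), 178 at (427,296) and 53 at (238,249). The foot is at (322,251) and the knob at (324,301). Next I zoom in and measure.

```bash
cat > h.py <<'E'
import numpy as np, cv2
from scipy.spatial.transform import Rotation as R
from workcell import r
def cam(n):
    c=r.calibration(n); q=c['attitude']; return c['intrinsics'],c['k1'],np.array(c['eye']),R.from_quat([q[1],q[2],q[3],q[0]]).as_matrix()
def p2w(n,uv,z):
    K,k1,e,M=cam(n); uv=np.atleast_2d(np.array(uv,float))
    d=(uv-K[:2,2])/K[0,0]; s=d.copy()
    for _ in range(20): s=d/(1+k1*(s**2).sum(1,keepdims=True))
    w=np.c_[s,np.ones(len(s))]@M.T
    return e+w*((z-e[2])/w[:,2])[:,None]
def w2p(n,P):
    K,k1,e,M=cam(n); c=(np.atleast_2d(P)-e)@M; s=c[:,:2]/c[:,2:]
    s=s*(1+k1*(s**2).sum(1,keepdims=True)); return s*K[0,0]+K[:2,2]
E
python3 - <<'E'
from h import *
I=cv2.imread("pics/top0.png")
print(p2w("top",[[322,251],[134,350],[514,348],[507,116]],0).round(3))
a=cv2.resize(I[130:310,170:340],None,fx=4.5,fy=3.3,interpolation=cv2.INTER_CUBIC)
cv2.imwrite("pics/a.png",cv2.resize(I[135:320,175:300],None,fx=3.2,fy=3.2,interpolation=cv2.INTER_CUBIC))
cv2.imwrite("pics/b.png",cv2.resize(I[130:315,335:495],None,fx=3.2,fy=3.2,interpolation=cv2.INTER_CUBIC))
E
```

```text
[[ 0.497  0.006  0.   ]
 [ 0.335  0.31   0.   ]
 [ 0.337 -0.308  0.   ]
 [ 0.738 -0.319  0.   ]]
```

View pics/a.png

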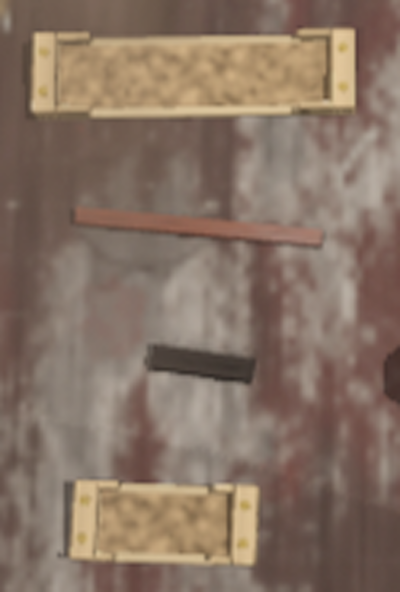

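View pics/b.png

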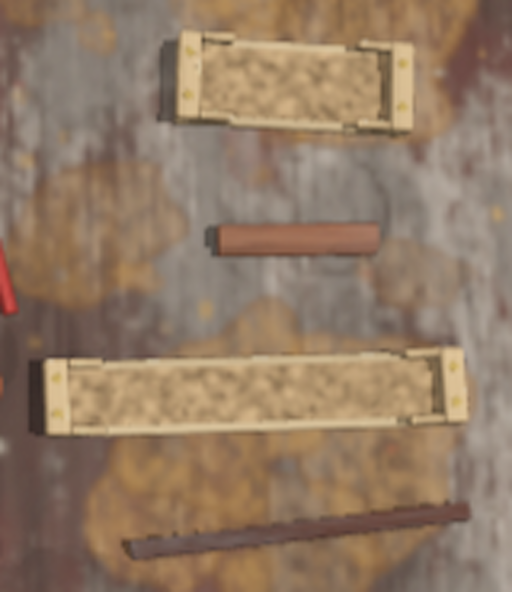

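```bash
python3 - <<'E'
from h import *
I=cv2.imread("pics/top0.png");S=cv2.imread("pics/side0.png")
def z(im,x0,y0,x1,y1,f): return cv2.resize(im[y0:y1,x0:x1],None,fx=f,fy=f,interpolation=cv2.INTER_NEAREST)
cv2.imwrite("pics/c.png",np.vstack([z(I,190,195,290,215,8),z(I,395,195,495,215,8),z(I,370,285,490,310,8)[:, :800],z(I,215,238,315,258,8)]))
cv2.imwrite("pics/d.png",z(S,200,160,400,390,2.6) if 0 else cv2.resize(S[160:390,200:450],None,fx=2.6,fy=2.6))
E
```

```text
(no output)
```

View pics/c.png

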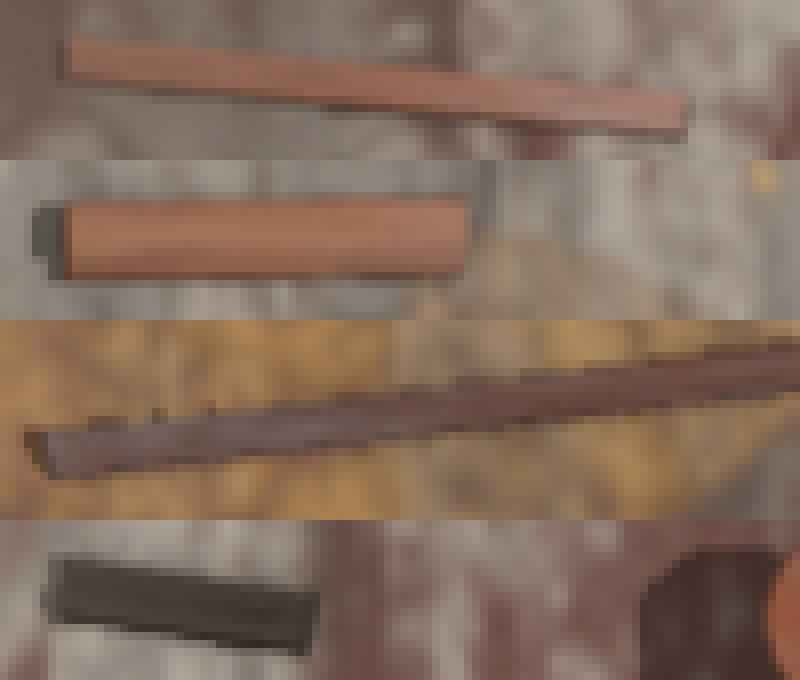

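View pics/d.png

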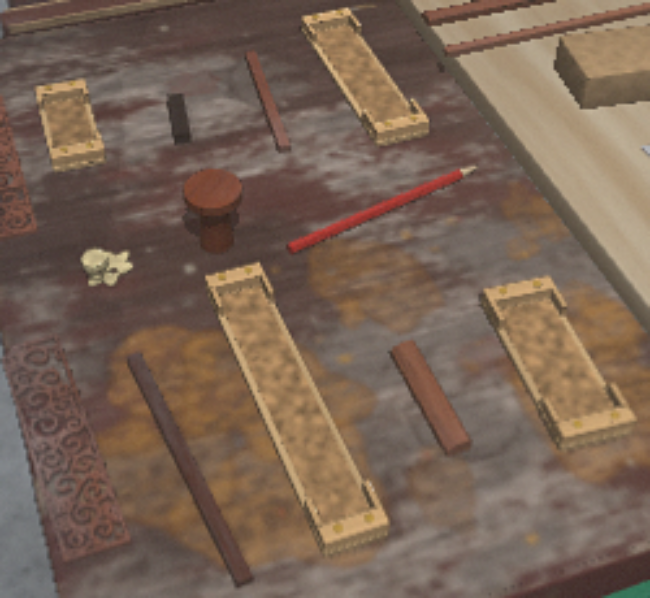

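```bash
cat > meas.py <<'E'
from h import *
def a(p): return np.array(p,float)/3.2+[175,135]-.5
def b(p): return np.array(p,float)/3.2+[335,130]-.5
C={130:a([(31,32),(354,28),(356,110),(31,115)]),53:a([(72,482),(258,486),(257,564),(70,562)]),
86:b([(178,31),(412,43),(412,131),(178,122)]),178:b([(46,360),(464,348),(468,423),(46,434)])}
S={130:([197.6,201.75],[275.1,209.1],.007),86:([403,204.4],[453,204.3],.01),178:([375.75,301.4],[480.75,289.5],.006),53:([220.75,246.4],[253.9,250.6],.01)}
import sys
def cradle(k):
    P=p2w("top",C[k],.016)[:,:2]; l=(P[0]+P[3])/2; rr=(P[1]+P[2])/2; d=l-rr
    return P.mean(0),np.degrees(np.arctan2(d[1],d[0])),np.linalg.norm(d),np.linalg.norm(P[0]-P[3]),np.linalg.norm(P[1]-P[2])
def strip(k):
    l,rr,z=S[k]; P=p2w("top",[l,rr],z)[:,:2]; d=P[0]-P[1]
    return P.mean(0),np.degrees(np.arctan2(d[1],d[0])),np.linalg.norm(d)
if __name__=="__main__":
    for k in C: print(k,"cr",cradle(k),"\n   st",strip(k))
    S0=cv2.imread("pics/side0.png");T0=cv2.imread("pics/top0.png")
    H={53:40,86:48,130:44,178:39}; W={53:16,86:26,130:20,178:15}
    for n,im in(("side",S0),("top",T0)):
        f=3;im=cv2.resize(im,None,fx=f,fy=f,interpolation=cv2.INTER_CUBIC)
        for k in C:
            for (c,an,*_),L,w,z in((cradle(k),k+40,H[k],.016),(strip(k),k,W[k],S[k][2])):
                t=np.radians(an);u=np.array([np.cos(t),np.sin(t)]);v=np.array([-u[1],u[0]])
                P=[list(c+s*u*L/2000+q*v*w/2000)+[z] for s,q in((1,1),(1,-1),(-1,-1),(-1,1))]
                cv2.polylines(im,[((w2p(n,P)+.5)*f).round().astype(int)],True,(0,255,0),1)
        if n=="side": im=im[470:1180,590:1360]
        else: im=im[390:950,520:1500]
        cv2.imwrite(f"pics/ov_{n}.png",cv2.resize(im,None,fx=.8,fy=.8,interpolation=cv2.INTER_AREA))
E
python3 meas.py
```

```text
130 cr (array([0.65609464, 0.15369627]), np.float64(91.05459287651122), np.float64(0.17078847920205226), np.float64(0.04567931702541503), np.float64(0.04530571883000624)) 
   st (array([0.57364302, 0.15031664]), np.float64(84.56935965288305), np.float64(0.13090501278981323))
53 cr (array([0.41763672, 0.1619758 ]), np.float64(89.03863612740385), np.float64(0.09411373584897431), np.float64(0.040334984376971375), np.float64(0.03937228229732164)) 
   st (array([0.49981615, 0.14637712]), np.float64(82.74429273324006), np.float64(0.05531724286768616))
86 cr (array([ 0.66048766, -0.17211517]), np.float64(87.57087931351359), np.float64(0.1250205384352204), np.float64(0.05054138396884553), np.float64(0.048944608085680616)) 
   st (array([ 0.57555405, -0.17268277]), np.float64(90.25784325159022), np.float64(0.08473824244367215))
178 cr (array([ 0.49372215, -0.14679018]), np.float64(91.62161932890263), np.float64(0.2178095825924468), np.float64(0.03851404712453532), np.float64(0.03930371727056063)) 
   st (array([ 0.42242014, -0.16913672]), np.float64(96.35822255316404), np.float64(0.17539976151106143))
```

View pics/ov_side.png

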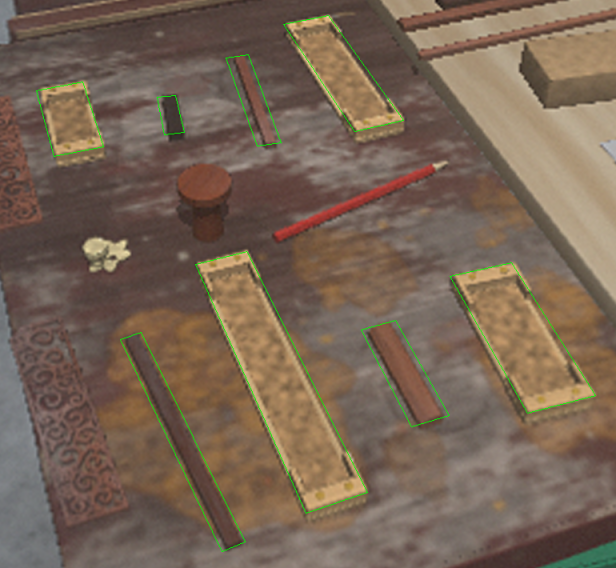

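View pics/ov_top.png

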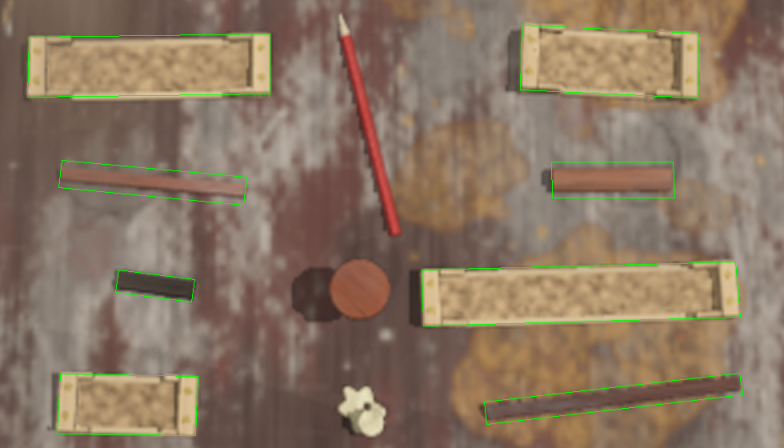

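```bash
cat > plan.py <<'E'
from h import *
def plan(x,y,z,ang):
    """strip angle ang (deg, direction of length in world); prints units for target"""
    o=r.get_obs(); q=o['tcp_rot']; M=R.from_quat([q[1],q[2],q[3],q[0]])
    m=M.as_matrix(); t=np.radians(ang); w=np.array([-np.sin(t),np.cos(t),0]); 
    if w@m[:,1]<0: w=-w
    X=np.array([0,0,-1.]); T=np.c_[X,w,np.cross(X,w)]
    rv=np.degrees((M.inv()*R.from_matrix(T)).as_rotvec())
    d=m.T@(np.array([x,y,z])-o['tool_pos'])/.03
    print("pos",o['tool_pos'].round(4),"q6",o['q'][5].round(3),"w",o['width'].round(4),"F",o['ft_force'].round(1),"t",o['clock'])
    print("d",d.round(3),"a",rv.round(2)," toolY",m[:,1].round(3),"up(dx<0)")
E
python3 - <<'E'
from plan import *
plan(.4998,.1464,.10,82.7)
E
```

```text
Traceback (most recent call last):
  File "plan.py", line 10, in plan
    print("pos",o['tool_pos'].round(4),"q6",o['q'][5].round(3),"w",o['width'].round(4),"F",o['ft_force'].round(1),"t",o['clock'])
                                                                   ^^^^^^^^^^^^^^^^
AttributeError: 'float' object has no attribute 'round'
```

```bash
sed -i "s/o\['width'\].round(4)/round(o['width'],4)/" plan.py; python3 - <<'E'
from plan import *
plan(.4998,.1464,.10,82.7)
E
```

```text
pos [0.221  0.584  0.2303] q6 -0.126 w 0.0853 F [-0.5 -0.1  0.2] t 0.1
d [  4.358 -10.346  13.858] a [7.657e+01 6.000e-02 1.000e-01]  toolY [ 0.354  0.935 -0.002] up(dx<0)
```

Emit:
step_arm(motion=[{"dx":1,"dy":-5.2,"dz":6.9,"ax":38,"claw":0.5},{"dx":2,"dy":-10.35,"dz":13.86,"ax":76.6,"claw":0.5},{"dx":3,"dy":-10.35,"dz":13.86,"ax":76.6,"claw":0.5},{"dx":4.3,"dy":-10.35,"dz":13.86,"ax":76.6,"claw":0.5},{"dx":4.36,"dy":-10.35,"dz":13.86,"ax":76.6,"claw":0.5},{"dx":4.36,"dy":-10.35,"dz":13.86,"ax":76.6,"claw":0.5},{"dx":4.36,"dy":-10.35,"dz":13.86,"ax":76.6,"claw":0.5},{"dx":4.36,"dy":-10.35,"dz":13.86,"ax":76.6,"claw":0.5},{"dx":4.36,"dy":-10.35,"dz":13.86,"ax":76.6,"claw":0.5},{"dx":4.36,"dy":-10.35,"dz":13.86,"ax":76.6,"claw":0.5},{"dx":4.36,"dy":-10.35,"dz":13.86,"ax":76.6,"claw":0.5},{"dx":4.36,"dy":-10.35,"dz":13.86,"ax":76.6,"claw":0.5},{"dx":4.36,"dy":-10.35,"dz":13.86,"ax":76.6,"claw":0.5},{"dx":4.36,"dy":-10.35,"dz":13.86,"ax":76.6,"claw":0.5},{"dx":4.36,"dy":-10.35,"dz":13.86,"ax":76.6,"claw":0.5}])

```text
invalid input at $.motion[0]: expected keys dx, dy, dz, ax, ay, az, claw
```

```bash
python3 - <<'E'
from plan import *
plan(.4998,.1464,.002,82.7)
cv2.imwrite("pics/s1.png",r.grab_frame("side")[:,:,::-1])
E
```

```text
pos [0.221  0.584  0.2303] q6 -0.126 w 0.0853 F [-0.5 -0.1  0.2] t 0.1
d [  7.625 -10.34   13.858] a [7.657e+01 6.000e-02 1.000e-01]  toolY [ 0.354  0.935 -0.002] up(dx<0)
```

View pics/s1.png

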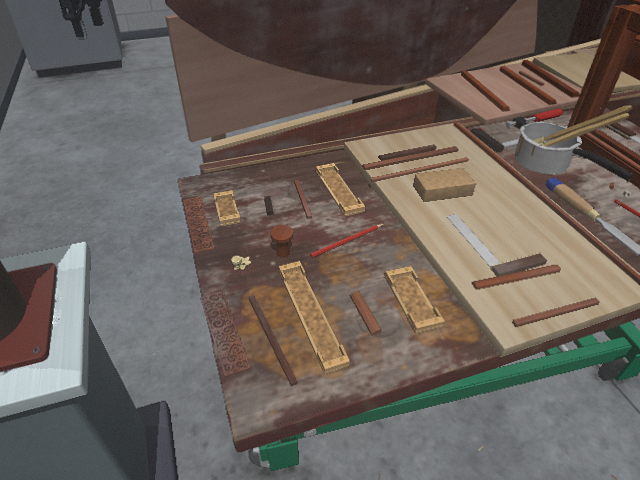

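The move was refused because every row needs all seven keys, so nothing has changed. I'm sending it again.

Emit:
step_arm(motion=[{"dx":1,"dy":-5.2,"dz":6.9,"ax":38,"ay":0,"az":0,"claw":0.5},{"dx":2,"dy":-10.35,"dz":13.86,"ax":76.6,"ay":0,"az":0,"claw":0.5},{"dx":3,"dy":-10.35,"dz":13.86,"ax":76.6,"ay":0,"az":0,"claw":0.5},{"dx":4.36,"dy":-10.35,"dz":13.86,"ax":76.6,"ay":0,"az":0,"claw":0.5},{"dx":4.36,"dy":-10.35,"dz":13.86,"ax":76.6,"ay":0,"az":0,"claw":0.5},{"dx":4.36,"dy":-10.35,"dz":13.86,"ax":76.6,"ay":0,"az":0,"claw":0.5},{"dx":4.36,"dy":-10.35,"dz":13.86,"ax":76.6,"ay":0,"az":0,"claw":0.5},{"dx":4.36,"dy":-10.35,"dz":13.86,"ax":76.6,"ay":0,"az":0,"claw":0.5},{"dx":4.36,"dy":-10.35,"dz":13.86,"ax":76.6,"ay":0,"az":0,"claw":0.5},{"dx":4.36,"dy":-10.35,"dz":13.86,"ax":76.6,"ay":0,"az":0,"claw":0.5},{"dx":4.36,"dy":-10.35,"dz":13.86,"ax":76.6,"ay":0,"az":0,"claw":0.5},{"dx":4.36,"dy":-10.35,"dz":13.86,"ax":76.6,"ay":0,"az":0,"claw":0.5},{"dx":4.36,"dy":-10.35,"dz":13.86,"ax":76.6,"ay":0,"az":0,"claw":0.5},{"dx":4.36,"dy":-10.35,"dz":13.86,"ax":76.6,"ay":0,"az":0,"claw":0.5}])

```text
clock: 1.9
tool_pos: [0.5001, 0.1476, 0.1008]
tcp_rot: [0.467, 0.531, 0.467, -0.531]
ft_force: [0.1, 0.3, -0.3]
width: 0.0428
```

```bash
python3 - <<'E'
from plan import *
plan(.4998,.1464,.002,82.7)
for n in("side","top"): cv2.imwrite(f"pics/{n}1.png",r.grab_frame(n)[:,:,::-1])
I=cv2.imread("pics/side1.png")[100:300,150:400];J=cv2.imread("pics/top1.png")[130:330,150:400]
cv2.imwrite("pics/v1.png",cv2.resize(np.hstack([I,J]),None,fx=1.6,fy=1.6))
E
```

```text
pos [0.5001 0.1476 0.1008] q6 0.262 w 0.0428 F [ 0.1  0.3 -0.3] t 1.9
d [ 3.293 -0.005  0.042] a [ 0.04 -0.01 -0.03]  toolY [ 0.992 -0.126  0.   ] up(dx<0)
```

View pics/v1.png

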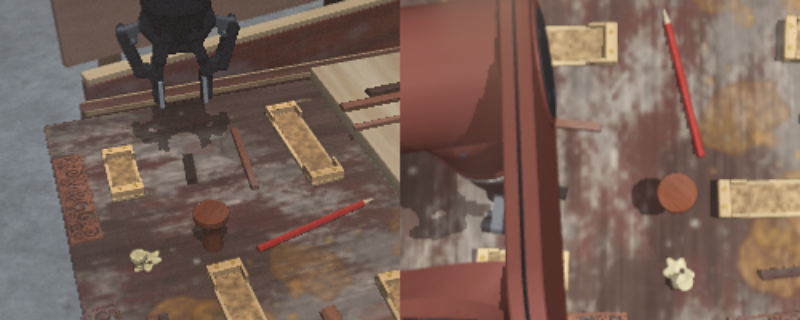

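The side view shows the gripper over the black strip, with the jaws opening across its width. Now down, grip and lift slightly.

Emit:
step_arm(motion=[{"dx":1.8,"dy":0,"dz":0.04,"ax":0,"ay":0,"az":0,"claw":0.5},{"dx":2.6,"dy":0,"dz":0.04,"ax":0,"ay":0,"az":0,"claw":0.5},{"dx":3.1,"dy":0,"dz":0.04,"ax":0,"ay":0,"az":0,"claw":0.5},{"dx":3.26,"dy":0,"dz":0.04,"ax":0,"ay":0,"az":0,"claw":0.5},{"dx":3.26,"dy":0,"dz":0.04,"ax":0,"ay":0,"az":0,"claw":0.5},{"dx":3.26,"dy":0,"dz":0.04,"ax":0,"ay":0,"az":0,"claw":0},{"dx":3.26,"dy":0,"dz":0.04,"ax":0,"ay":0,"az":0,"claw":0},{"dx":3.26,"dy":0,"dz":0.04,"ax":0,"ay":0,"az":0,"claw":0},{"dx":3.26,"dy":0,"dz":0.04,"ax":0,"ay":0,"az":0,"claw":0},{"dx":3.26,"dy":0,"dz":0.04,"ax":0,"ay":0,"az":0,"claw":0},{"dx":3.26,"dy":0,"dz":0.04,"ax":0,"ay":0,"az":0,"claw":0}])

```text
clock: 3.38
tool_pos: [0.5011, 0.1459, 0.004]
tcp_rot: [0.467, 0.532, 0.467, -0.53]
ft_force: [-0.5, -0.4, 6.6]
width: 0.0108
```

Emit:
step_arm(motion=[{"dx":0,"dy":0,"dz":0,"ax":0,"ay":0,"az":0,"claw":0},{"dx":0,"dy":0,"dz":0,"ax":0,"ay":0,"az":0,"claw":0},{"dx":-1,"dy":0,"dz":0,"ax":0,"ay":0,"az":0,"claw":0},{"dx":-2,"dy":0,"dz":0,"ax":0,"ay":0,"az":0,"claw":0},{"dx":-2,"dy":0,"dz":0,"ax":0,"ay":0,"az":0,"claw":0}])

```text
clock: 4.0
tool_pos: [0.5025, 0.1461, 0.0656]
tcp_rot: [0.468, 0.533, 0.466, -0.529]
ft_force: [0.1, 0.0, -0.1]
width: 0.0108
```

```bash
python3 - <<'E'
from plan import *
plan(.4176,.162,.07,89)
cv2.imwrite("pics/v2.png",cv2.resize(r.grab_frame("side")[140:290,190:390,::-1],None,fx=4,fy=4))
E
```

```text
pos [0.5025 0.1461 0.0656] q6 0.26 w 0.0108 F [ 0.1  0.  -0.1] t 4.0
d [-0.164 -2.872 -0.164] a [-6.33 -0.07 -0.33]  toolY [ 0.992 -0.128  0.006] up(dx<0)
```

View pics/v2.png

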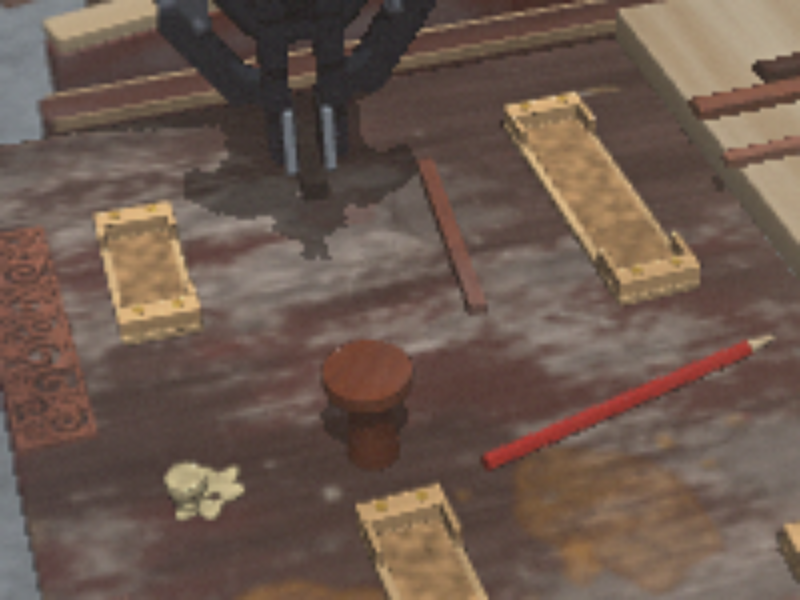

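Side view: the black strip is held level under the fingertips at (315,185), and the foot and knob are undisturbed. Next I place it.

Emit:
step_arm(motion=[{"dx":-0.2,"dy":-1.4,"dz":-0.08,"ax":-3,"ay":0,"az":-0.3,"claw":0},{"dx":-0.16,"dy":-2.87,"dz":-0.16,"ax":-6.3,"ay":0,"az":-0.3,"claw":0},{"dx":-0.16,"dy":-2.87,"dz":-0.16,"ax":-6.3,"ay":0,"az":-0.3,"claw":0},{"dx":-0.16,"dy":-2.87,"dz":-0.16,"ax":-6.3,"ay":0,"az":-0.3,"claw":0},{"dx":0.6,"dy":-2.87,"dz":-0.16,"ax":-6.3,"ay":0,"az":-0.3,"claw":0},{"dx":0.9,"dy":-2.87,"dz":-0.16,"ax":-6.3,"ay":0,"az":-0.3,"claw":0},{"dx":0.9,"dy":-2.87,"dz":-0.16,"ax":-6.3,"ay":0,"az":-0.3,"claw":0},{"dx":0.9,"dy":-2.87,"dz":-0.16,"ax":-6.3,"ay":0,"az":-0.3,"claw":0}])

```text
clock: 5.05
tool_pos: [0.416, 0.1615, 0.0361]
tcp_rot: [-0.494, -0.504, -0.497, 0.506]
ft_force: [0.6, 1.0, -0.1]
width: 0.0102
```

```bash
python3 - <<'E'
from plan import *
plan(.4176,.162,.011,89)
cv2.imwrite("pics/v3.png",cv2.resize(r.grab_frame("side")[140:290,170:370,::-1],None,fx=4,fy=4,interpolation=cv2.INTER_CUBIC))
E
```

```text
pos [0.416  0.1615 0.0361] q6 0.21 w 0.0102 F [ 0.6  1.  -0.1] t 5.05
d [ 0.837  0.059 -0.017] a [-0.05 -0.02  0.27]  toolY [ 1.    -0.018 -0.005] up(dx<0)
```

View pics/v3.png

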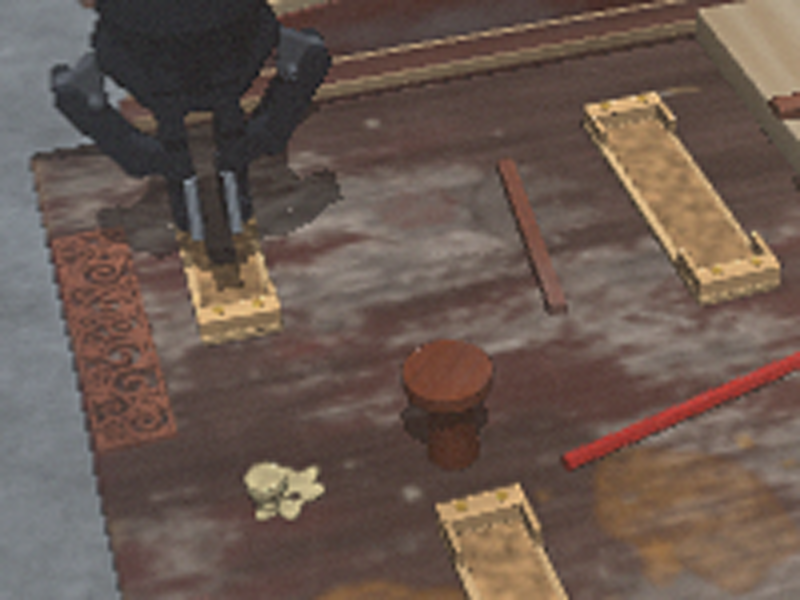

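```bash
python3 - <<'E'
from plan import *
I=r.grab_frame("side")[:,:,::-1];cv2.imwrite("pics/s4.png",I)
J=r.grab_frame("top")[:,:,::-1]
cv2.imwrite("pics/v4.png",np.hstack([cv2.resize(I[155:230,200:265],None,fx=7,fy=7,interpolation=cv2.INTER_CUBIC),cv2.resize(J[235:335,185:230+25],None,fx=5.25,fy=5.25)])[:,:800])
print(w2p("side",[[.416,.1615,.0361]]), w2p("side",[[.416,.1615+s*.0265,.0321+.005] for s in(-1,1)]))
E
```

```text
[[222.77484113 197.19001224]] [[225.24201249 204.57691404]
 [220.27962239 189.29792821]]
```

View pics/v4.png

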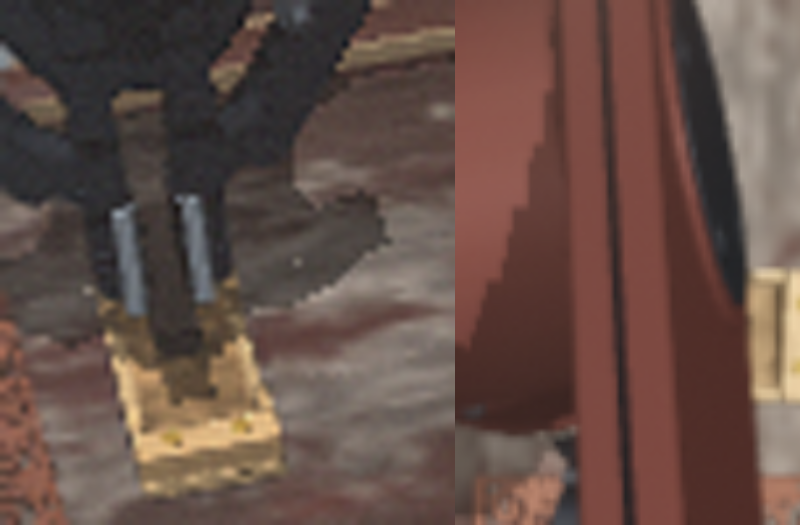

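The strip's near end is at about (225,205), where a level strip is predicted at (225.2,204.6), so it is held flat. The pale-brown patch above it is table seen between the fingers. Now lower and let go.

Emit:
step_arm(motion=[{"dx":0.5,"dy":0.05,"dz":0,"ax":0,"ay":0,"az":0,"claw":0},{"dx":0.82,"dy":0.05,"dz":0,"ax":0,"ay":0,"az":0,"claw":0},{"dx":0.82,"dy":0.05,"dz":0,"ax":0,"ay":0,"az":0,"claw":0},{"dx":0.82,"dy":0.05,"dz":0,"ax":0,"ay":0,"az":0,"claw":0}])

```text
clock: 5.7
tool_pos: [0.4161, 0.1614, 0.0104]
tcp_rot: [-0.494, -0.503, -0.497, 0.506]
ft_force: [-0.7, -0.4, 0.7]
width: 0.0106
```

Emit:
step_arm(motion=[{"dx":0.02,"dy":0,"dz":0,"ax":0,"ay":0,"az":0,"claw":0.2},{"dx":0.02,"dy":0,"dz":0,"ax":0,"ay":0,"az":0,"claw":0.35},{"dx":0.02,"dy":0,"dz":0,"ax":0,"ay":0,"az":0,"claw":0.35},{"dx":0.02,"dy":0,"dz":0,"ax":0,"ay":0,"az":0,"claw":0.35},{"dx":-0.5,"dy":0,"dz":0,"ax":0,"ay":0,"az":0,"claw":0.35},{"dx":-1.5,"dy":0,"dz":0,"ax":0,"ay":0,"az":0,"claw":0.4},{"dx":-3,"dy":0,"dz":0,"ax":0,"ay":0,"az":0,"claw":0.5},{"dx":-3,"dy":0,"dz":0,"ax":0,"ay":0,"az":0,"claw":0.5}])

```text
clock: 6.7
tool_pos: [0.4207, 0.1622, 0.1061]
tcp_rot: [0.496, 0.506, 0.495, -0.503]
ft_force: [1.1, 0.5, -0.2]
width: 0.0427
```

```bash
python3 - <<'E'
from plan import *
plan(.5736,.1503,.10,84.6)
I=r.grab_frame("side")[:,:,::-1]
cv2.imwrite("pics/v5.png",cv2.resize(I[155:255,200:330],None,fx=6,fy=6,interpolation=cv2.INTER_CUBIC))
E
```

```text
pos [0.4207 0.1622 0.1061] q6 0.209 w 0.0427 F [ 1.1  0.5 -0.2] t 6.7
d [0.221 5.103 0.307] a [ 4.38 -0.13 -0.21]  toolY [ 1.    -0.018  0.004] up(dx<0)
```

View pics/v5.png

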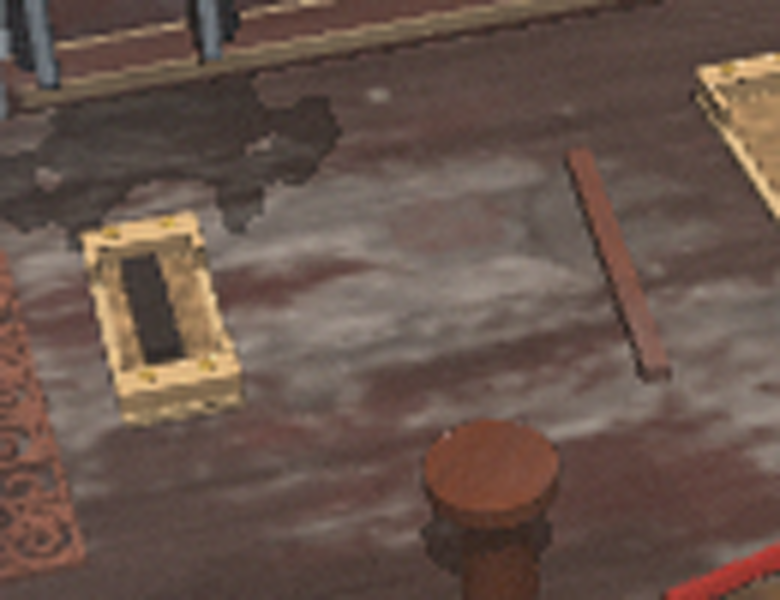

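The black strip lies flat in its cradle at (152,310) in this crop, between the stops. Next is the 130 strip.

Emit:
step_arm(motion=[{"dx":0.22,"dy":1.7,"dz":0.1,"ax":2,"ay":0,"az":0,"claw":0.5},{"dx":0.22,"dy":3.6,"dz":0.2,"ax":4.4,"ay":0,"az":-0.2,"claw":0.5},{"dx":0.22,"dy":5.1,"dz":0.31,"ax":4.4,"ay":0,"az":-0.2,"claw":0.5},{"dx":0.22,"dy":5.1,"dz":0.31,"ax":4.4,"ay":0,"az":-0.2,"claw":0.5},{"dx":0.22,"dy":5.1,"dz":0.31,"ax":4.4,"ay":0,"az":-0.2,"claw":0.5},{"dx":1.5,"dy":5.1,"dz":0.31,"ax":4.4,"ay":0,"az":-0.2,"claw":0.5},{"dx":2.5,"dy":5.1,"dz":0.31,"ax":4.4,"ay":0,"az":-0.2,"claw":0.5},{"dx":2.5,"dy":5.1,"dz":0.31,"ax":4.4,"ay":0,"az":-0.2,"claw":0.5},{"dx":2.5,"dy":5.1,"dz":0.31,"ax":4.4,"ay":0,"az":-0.2,"claw":0.5},{"dx":2.5,"dy":5.1,"dz":0.31,"ax":4.4,"ay":0,"az":-0.2,"claw":0.5}])

```text
clock: 8.0
tool_pos: [0.5707, 0.1497, 0.0273]
tcp_rot: [-0.474, -0.522, -0.477, 0.524]
ft_force: [0.3, 0.4, -0.0]
width: 0.0427
```

```bash
python3 - <<'E'
from plan import *
plan(.5736,.1503,.0025,84.6)
E
```

```text
pos [0.5707 0.1497 0.0273] q6 0.216 w 0.0427 F [ 0.3  0.4 -0. ] t 8.0
d [ 0.825  0.099 -0.027] a [-0.01 -0.03  0.33]  toolY [ 0.996 -0.094 -0.006] up(dx<0)
```

Emit:
step_arm(motion=[{"dx":0.6,"dy":0.1,"dz":0,"ax":0,"ay":0,"az":0.3,"claw":0.5},{"dx":0.83,"dy":0.1,"dz":0,"ax":0,"ay":0,"az":0.3,"claw":0.5},{"dx":0.83,"dy":0.1,"dz":0,"ax":0,"ay":0,"az":0.3,"claw":0.5},{"dx":0.83,"dy":0.1,"dz":0,"ax":0,"ay":0,"az":0.3,"claw":0},{"dx":0.83,"dy":0.1,"dz":0,"ax":0,"ay":0,"az":0.3,"claw":0},{"dx":0.83,"dy":0.1,"dz":0,"ax":0,"ay":0,"az":0.3,"claw":0},{"dx":0.83,"dy":0.1,"dz":0,"ax":0,"ay":0,"az":0.3,"claw":0},{"dx":0.83,"dy":0.1,"dz":0,"ax":0,"ay":0,"az":0.3,"claw":0},{"dx":0.83,"dy":0.1,"dz":0,"ax":0,"ay":0,"az":0.3,"claw":0},{"dx":0.83,"dy":0.1,"dz":0,"ax":0,"ay":0,"az":0.3,"claw":0},{"dx":0.83,"dy":0.1,"dz":0,"ax":0,"ay":0,"az":0.3,"claw":0}])

```text
clock: 9.38
tool_pos: [0.5726, 0.1492, 0.0007]
tcp_rot: [-0.475, -0.522, -0.477, 0.524]
ft_force: [-0.3, 0.6, 4.2]
width: 0.0066
```

Emit:
step_arm(motion=[{"dx":-1,"dy":0,"dz":0,"ax":0,"ay":0,"az":0,"claw":0},{"dx":-2,"dy":0,"dz":0,"ax":0,"ay":0,"az":0,"claw":0},{"dx":-2.3,"dy":0,"dz":0,"ax":0,"ay":0,"az":0,"claw":0},{"dx":-2.3,"dy":0,"dz":0,"ax":0,"ay":0,"az":0,"claw":0},{"dx":-2.3,"dy":0,"dz":0,"ax":0,"ay":0,"az":0,"claw":0}])

```text
clock: 10.0
tool_pos: [0.5713, 0.149, 0.0677]
tcp_rot: [-0.474, -0.521, -0.477, 0.525]
ft_force: [-0.2, -0.2, 0.2]
width: 0.0065
```

```bash
python3 - <<'E'
from plan import *
plan(.6561,.1537,.07,91)
I=r.grab_frame("side")[:,:,::-1];cv2.imwrite("pics/s6.png",I)
cv2.imwrite("pics/v6.png",cv2.resize(I[120:220,210:370],None,fx=5,fy=5,interpolation=cv2.INTER_CUBIC))
E
```

```text
pos [0.5713 0.149  0.0677] q6 0.216 w 0.0065 F [-0.2 -0.2  0.2] t 10.0
d [-0.093  2.797 -0.422] a [-6.43  0.03  0.35]  toolY [ 0.995 -0.095 -0.006] up(dx<0)
```

View pics/v6.png

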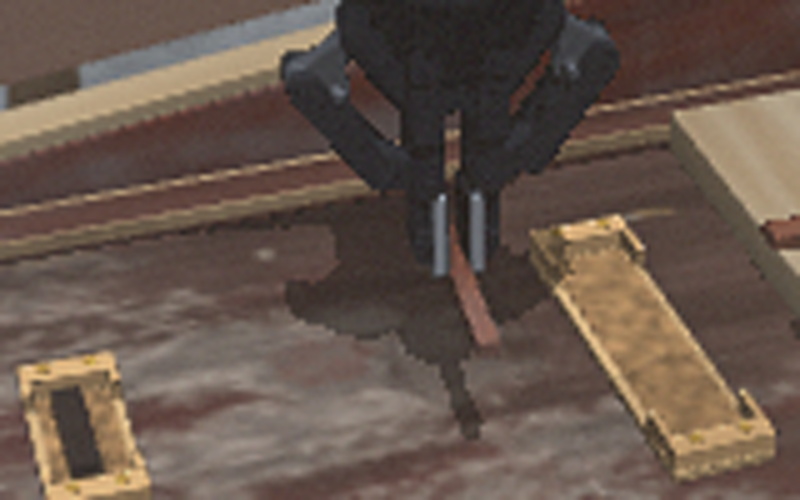

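The strip is held level, with its near end at (487,340) in the crop. Both strips so far are narrower than stated, in the images and in the jaw opening. Over to its cradle.

Emit:
step_arm(motion=[{"dx":-0.1,"dy":1.4,"dz":-0.2,"ax":-3.2,"ay":0,"az":0.3,"claw":0},{"dx":-0.1,"dy":2.4,"dz":-0.4,"ax":-6.4,"ay":0,"az":0.3,"claw":0},{"dx":-0.1,"dy":2.8,"dz":-0.42,"ax":-6.4,"ay":0,"az":0.3,"claw":0},{"dx":-0.1,"dy":2.8,"dz":-0.42,"ax":-6.4,"ay":0,"az":0.3,"claw":0},{"dx":0.6,"dy":2.8,"dz":-0.42,"ax":-6.4,"ay":0,"az":0.3,"claw":0},{"dx":1.2,"dy":2.8,"dz":-0.42,"ax":-6.4,"ay":0,"az":0.3,"claw":0},{"dx":1.2,"dy":2.8,"dz":-0.42,"ax":-6.4,"ay":0,"az":0.3,"claw":0},{"dx":1.2,"dy":2.8,"dz":-0.42,"ax":-6.4,"ay":0,"az":0.3,"claw":0},{"dx":1.2,"dy":2.8,"dz":-0.42,"ax":-6.4,"ay":0,"az":0.3,"claw":0}])

```text
clock: 11.18
tool_pos: [0.6579, 0.1539, 0.034]
tcp_rot: [0.505, 0.497, 0.503, -0.495]
ft_force: [0.2, 0.0, -0.2]
width: 0.0068
```

```bash
python3 - <<'E'
from plan import *
plan(.6561,.1537,.008,91)
I=r.grab_frame("side")[:,:,::-1];cv2.imwrite("pics/s6.png",I)
cv2.imwrite("pics/v7.png",cv2.resize(I[120:240,290:390],None,fx=5,fy=5,interpolation=cv2.INTER_CUBIC))
E
```

```text
pos [0.6579 0.1539 0.034 ] q6 0.097 w 0.0068 F [ 0.2  0.  -0.2] t 11.175
d [ 0.866 -0.063  0.004] a [-0.03  0.   -0.19]  toolY [1.    0.017 0.003] up(dx<0)
```

View pics/v7.png

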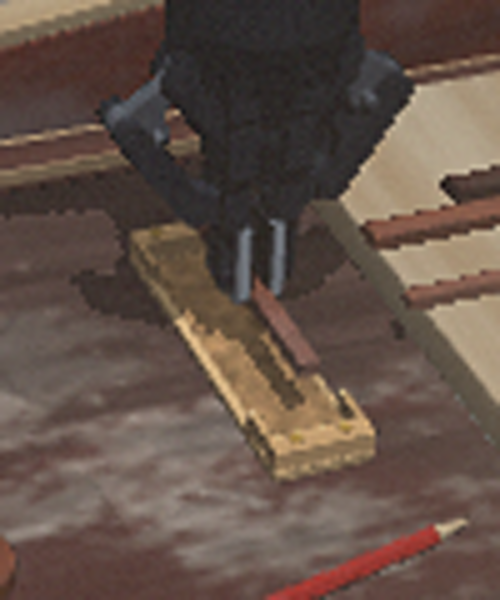

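The strip hangs over the bed, in line with it and inside the stops. Lower and release.

Emit:
step_arm(motion=[{"dx":0.5,"dy":-0.06,"dz":0,"ax":0,"ay":0,"az":0,"claw":0},{"dx":0.86,"dy":-0.06,"dz":0,"ax":0,"ay":0,"az":0,"claw":0},{"dx":0.86,"dy":-0.06,"dz":0,"ax":0,"ay":0,"az":0,"claw":0},{"dx":0.86,"dy":-0.06,"dz":0,"ax":0,"ay":0,"az":0,"claw":0},{"dx":0.86,"dy":-0.06,"dz":0,"ax":0,"ay":0,"az":0,"claw":0.15},{"dx":0.86,"dy":-0.06,"dz":0,"ax":0,"ay":0,"az":0,"claw":0.3},{"dx":0.86,"dy":-0.06,"dz":0,"ax":0,"ay":0,"az":0,"claw":0.3},{"dx":0.86,"dy":-0.06,"dz":0,"ax":0,"ay":0,"az":0,"claw":0.3},{"dx":0.3,"dy":-0.06,"dz":0,"ax":0,"ay":0,"az":0,"claw":0.3},{"dx":-1,"dy":-0.06,"dz":0,"ax":0,"ay":0,"az":0,"claw":0.4},{"dx":-3,"dy":-0.06,"dz":0,"ax":0,"ay":0,"az":0,"claw":0.5},{"dx":-3,"dy":-0.06,"dz":0,"ax":0,"ay":0,"az":0,"claw":0.5},{"dx":-3,"dy":-0.06,"dz":0,"ax":0,"ay":0,"az":0,"claw":0.5}])

```text
clock: 12.85
tool_pos: [0.6558, 0.1538, 0.1246]
tcp_rot: [0.505, 0.497, 0.503, -0.495]
ft_force: [-0.1, -0.1, -1.2]
width: 0.0432
```

```bash
python3 - <<'E'
from plan import *
plan(.5755,-.1727,.12,90.2)
I=r.grab_frame("side")[:,:,::-1];cv2.imwrite("pics/s8.png",I)
cv2.imwrite("pics/v8.png",cv2.resize(I[120:260,200:390],None,fx=4,fy=4,interpolation=cv2.INTER_CUBIC))
E
```

```text
pos [0.6558 0.1538 0.1246] q6 0.097 w 0.0432 F [-0.1 -0.1 -1.2] t 12.85
d [ 0.142 -2.861 10.837] a [ 0.77 -0.   -0.22]  toolY [1.    0.017 0.004] up(dx<0)
```

View pics/v8.png

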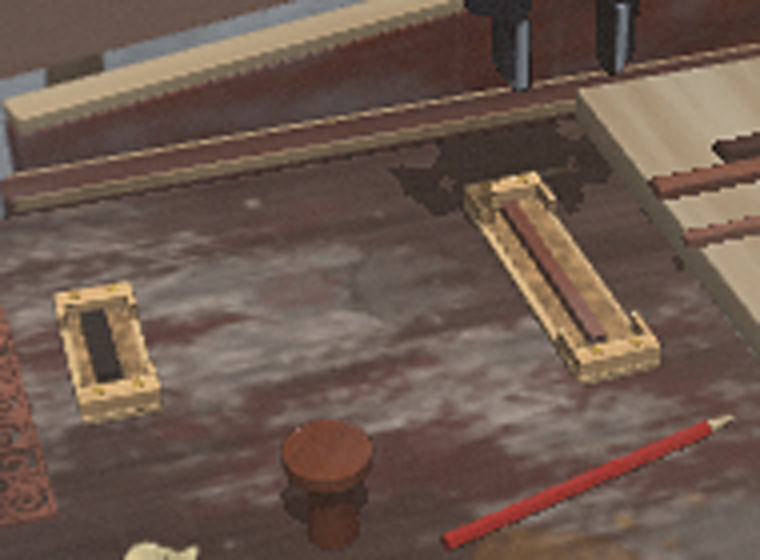

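The 130 strip lies on the cork between the stops at (555,270) in the crop. Next is the 86 strip.

Emit:
step_arm(motion=[{"dx":0.1,"dy":-0.5,"dz":1.5,"ax":0.8,"ay":0,"az":-0.2,"claw":0.5},{"dx":0.14,"dy":-1,"dz":3.5,"ax":0.8,"ay":0,"az":-0.2,"claw":0.5},{"dx":0.14,"dy":-1.5,"dz":5.5,"ax":0.8,"ay":0,"az":-0.2,"claw":0.5},{"dx":0.14,"dy":-2,"dz":7.5,"ax":0.8,"ay":0,"az":-0.2,"claw":0.5},{"dx":0.14,"dy":-2.5,"dz":9.3,"ax":0.8,"ay":0,"az":-0.2,"claw":0.5},{"dx":0.14,"dy":-2.86,"dz":10.4,"ax":0.8,"ay":0,"az":-0.2,"claw":0.5},{"dx":0.14,"dy":-2.86,"dz":10.84,"ax":0.8,"ay":0,"az":-0.2,"claw":0.5},{"dx":0.8,"dy":-2.86,"dz":10.84,"ax":0.8,"ay":0,"az":-0.2,"claw":0.5},{"dx":2,"dy":-2.86,"dz":10.84,"ax":0.8,"ay":0,"az":-0.2,"claw":0.5},{"dx":2.8,"dy":-2.86,"dz":10.84,"ax":0.8,"ay":0,"az":-0.2,"claw":0.5},{"dx":3.1,"dy":-2.86,"dz":10.84,"ax":0.8,"ay":0,"az":-0.2,"claw":0.5},{"dx":3.1,"dy":-2.86,"dz":10.84,"ax":0.8,"ay":0,"az":-0.2,"claw":0.5},{"dx":3.1,"dy":-2.86,"dz":10.84,"ax":0.8,"ay":0,"az":-0.2,"claw":0.5},{"dx":3.1,"dy":-2.86,"dz":10.84,"ax":0.8,"ay":0,"az":-0.2,"claw":0.5}])

```text
clock: 14.65
tool_pos: [0.5761, -0.1731, 0.0312]
tcp_rot: [0.501, 0.499, 0.5, -0.499]
ft_force: [-0.1, -0.2, -0.2]
width: 0.0428
```

```bash
python3 - <<'E'
from plan import *
plan(.5755,-.1727,.003,90.2)
I=r.grab_frame("side")[:,:,::-1]
cv2.imwrite("pics/v9.png",cv2.resize(I[200:380,240:460],None,fx=3.5,fy=3.3,interpolation=cv2.INTER_CUBIC))
E
```

```text
pos [ 0.5761 -0.1731  0.0312] q6 -0.425 w 0.0428 F [-0.1 -0.2 -0.2] t 14.65
d [ 0.941 -0.021 -0.015] a [-0.02  0.06 -0.02]  toolY [1.    0.003 0.   ] up(dx<0)
```

View pics/v9.png

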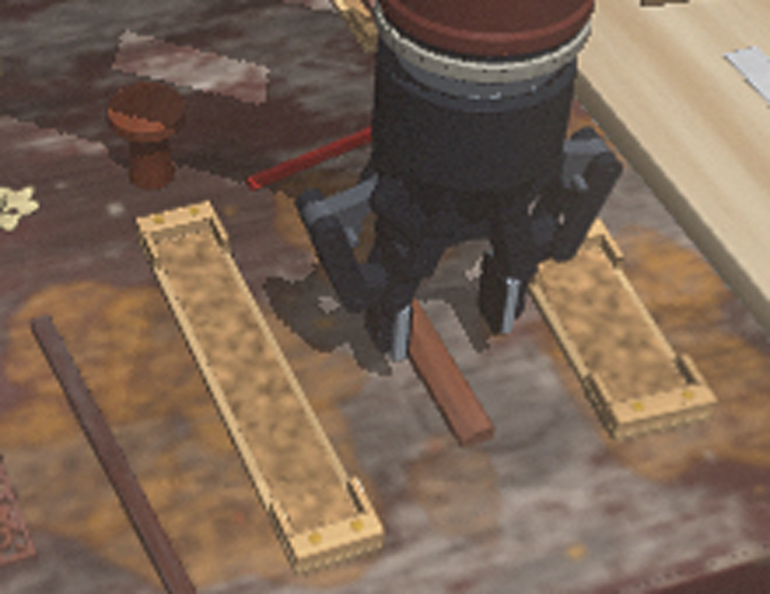

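The jaws straddle the 86 strip and both cradles beside it are clear. Down and grip.

Emit:
step_arm(motion=[{"dx":0.6,"dy":0,"dz":0,"ax":0,"ay":0,"az":0,"claw":0.5},{"dx":0.92,"dy":0,"dz":0,"ax":0,"ay":0,"az":0,"claw":0.5},{"dx":0.92,"dy":0,"dz":0,"ax":0,"ay":0,"az":0,"claw":0.5},{"dx":0.92,"dy":0,"dz":0,"ax":0,"ay":0,"az":0,"claw":0},{"dx":0.92,"dy":0,"dz":0,"ax":0,"ay":0,"az":0,"claw":0},{"dx":0.92,"dy":0,"dz":0,"ax":0,"ay":0,"az":0,"claw":0},{"dx":0.92,"dy":0,"dz":0,"ax":0,"ay":0,"az":0,"claw":0},{"dx":0.92,"dy":0,"dz":0,"ax":0,"ay":0,"az":0,"claw":0},{"dx":0.92,"dy":0,"dz":0,"ax":0,"ay":0,"az":0,"claw":0},{"dx":0.92,"dy":0,"dz":0,"ax":0,"ay":0,"az":0,"claw":0}])

```text
clock: 15.95
tool_pos: [0.5755, -0.1731, 0.0028]
tcp_rot: [0.501, 0.499, 0.501, -0.5]
ft_force: [0.1, 0.2, 4.6]
width: 0.014
```

Emit:
step_arm(motion=[{"dx":-0.7,"dy":0,"dz":0,"ax":0,"ay":0,"az":0,"claw":0},{"dx":-1.5,"dy":0,"dz":0,"ax":0,"ay":0,"az":0,"claw":0},{"dx":-2,"dy":0,"dz":0,"ax":0,"ay":0,"az":0,"claw":0},{"dx":-2,"dy":0,"dz":0,"ax":0,"ay":0,"az":0,"claw":0},{"dx":-2,"dy":0,"dz":0,"ax":0,"ay":0,"az":0,"claw":0}])

```text
clock: 16.58
tool_pos: [0.5746, -0.1726, 0.0618]
tcp_rot: [0.5, 0.499, 0.501, -0.5]
ft_force: [0.3, -0.4, -0.5]
width: 0.0137
```

```bash
python3 - <<'E'
from plan import *
plan(.6605,-.1721,.06,87.6)
I=r.grab_frame("side")[:,:,::-1]
cv2.imwrite("pics/v10.png",cv2.resize(I[200:380,240:460],None,fx=3.5,fy=3.3,interpolation=cv2.INTER_CUBIC))
E
```

```text
pos [ 0.5746 -0.1726  0.0618] q6 -0.425 w 0.0137 F [ 0.3 -0.4 -0.5] t 16.575
d [ 0.051  2.862 -0.009] a [ 2.57 -0.01  0.16]  toolY [ 1.     0.003 -0.003] up(dx<0)
```

View pics/v10.png

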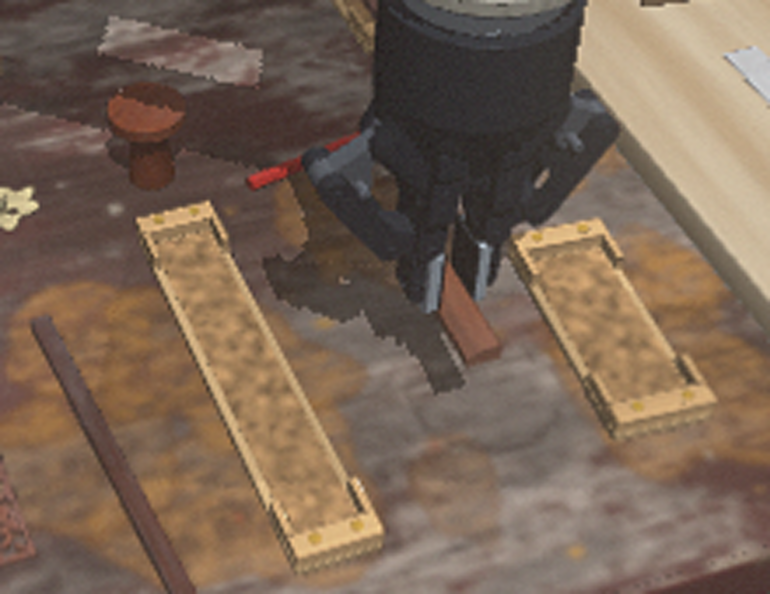

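The 86 strip is held level, with its end at (483,350) in the crop. Over the 86 cradle and partway down.

Emit:
step_arm(motion=[{"dx":0.05,"dy":1.4,"dz":0,"ax":1.3,"ay":0,"az":0.1,"claw":0},{"dx":0.05,"dy":2.5,"dz":0,"ax":2.6,"ay":0,"az":0.1,"claw":0},{"dx":0.05,"dy":2.86,"dz":0,"ax":2.6,"ay":0,"az":0.1,"claw":0},{"dx":0.05,"dy":2.86,"dz":0,"ax":2.6,"ay":0,"az":0.1,"claw":0},{"dx":0.5,"dy":2.86,"dz":0,"ax":2.6,"ay":0,"az":0.1,"claw":0},{"dx":0.9,"dy":2.86,"dz":0,"ax":2.6,"ay":0,"az":0.1,"claw":0},{"dx":0.9,"dy":2.86,"dz":0,"ax":2.6,"ay":0,"az":0.1,"claw":0},{"dx":0.9,"dy":2.86,"dz":0,"ax":2.6,"ay":0,"az":0.1,"claw":0},{"dx":0.9,"dy":2.86,"dz":0,"ax":2.6,"ay":0,"az":0.1,"claw":0}])

```text
clock: 17.75
tool_pos: [0.6613, -0.1728, 0.0358]
tcp_rot: [0.49, 0.511, 0.489, -0.51]
ft_force: [0.1, 0.0, 0.3]
width: 0.014
```

```bash
python3 - <<'E'
from plan import *
plan(.6605,-.1721,.0098,87.6)
I=r.grab_frame("side")[:,:,::-1]
cv2.imwrite("pics/v11.png",cv2.resize(I[200:380,300:500],None,fx=3.5,fy=3.3,interpolation=cv2.INTER_CUBIC))
E
```

```text
pos [ 0.6613 -0.1728  0.0358] q6 -0.328 w 0.014 F [0.1 0.  0.3] t 17.75
d [ 0.868 -0.03  -0.023] a [-0.03  0.03 -0.05]  toolY [ 0.999 -0.042  0.001] up(dx<0)
```

View pics/v11.png

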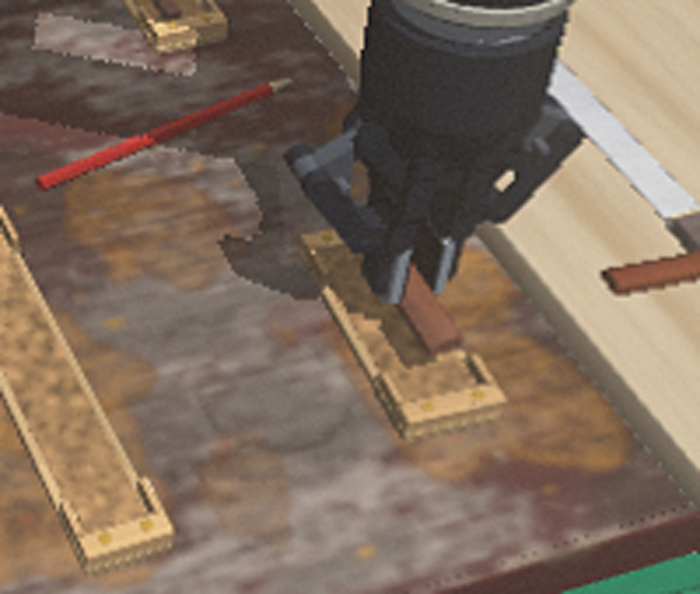

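The strip is over the bed and inside the stops. Lower, release, lift.

Emit:
step_arm(motion=[{"dx":0.5,"dy":-0.03,"dz":-0.02,"ax":0,"ay":0,"az":0,"claw":0},{"dx":0.86,"dy":-0.03,"dz":-0.02,"ax":0,"ay":0,"az":0,"claw":0},{"dx":0.86,"dy":-0.03,"dz":-0.02,"ax":0,"ay":0,"az":0,"claw":0},{"dx":0.86,"dy":-0.03,"dz":-0.02,"ax":0,"ay":0,"az":0,"claw":0},{"dx":0.86,"dy":-0.03,"dz":-0.02,"ax":0,"ay":0,"az":0,"claw":0.22},{"dx":0.86,"dy":-0.03,"dz":-0.02,"ax":0,"ay":0,"az":0,"claw":0.38},{"dx":0.86,"dy":-0.03,"dz":-0.02,"ax":0,"ay":0,"az":0,"claw":0.38},{"dx":0.86,"dy":-0.03,"dz":-0.02,"ax":0,"ay":0,"az":0,"claw":0.38},{"dx":0.3,"dy":-0.03,"dz":0,"ax":0,"ay":0,"az":0,"claw":0.38},{"dx":-1,"dy":0,"dz":0,"ax":0,"ay":0,"az":0,"claw":0.4},{"dx":-2.5,"dy":0,"dz":0,"ax":0,"ay":0,"az":0,"claw":0.4},{"dx":-2.5,"dy":0,"dz":0,"ax":0,"ay":0,"az":0,"claw":0.4},{"dx":-2.5,"dy":0,"dz":0,"ax":0,"ay":0,"az":0,"claw":0.4}])

```text
clock: 19.42
tool_pos: [0.6611, -0.1727, 0.1112]
tcp_rot: [0.49, 0.511, 0.489, -0.51]
ft_force: [-0.4, 0.1, -0.2]
width: 0.0346
```

```bash
python3 - <<'E'
from plan import *
plan(.4224,-.1691,.11,96.4)
I=r.grab_frame("side")[:,:,::-1]
cv2.imwrite("pics/v12.png",cv2.resize(I[200:400,230:470],None,fx=3.2,fy=3,interpolation=cv2.INTER_CUBIC))
E
```

```text
pos [ 0.6611 -0.1727  0.1112] q6 -0.328 w 0.0346 F [-0.4  0.1 -0.2] t 19.425
d [ 0.031 -7.956  0.218] a [-8.83  0.04 -0.06]  toolY [ 0.999 -0.042  0.001] up(dx<0)
```

View pics/v12.png

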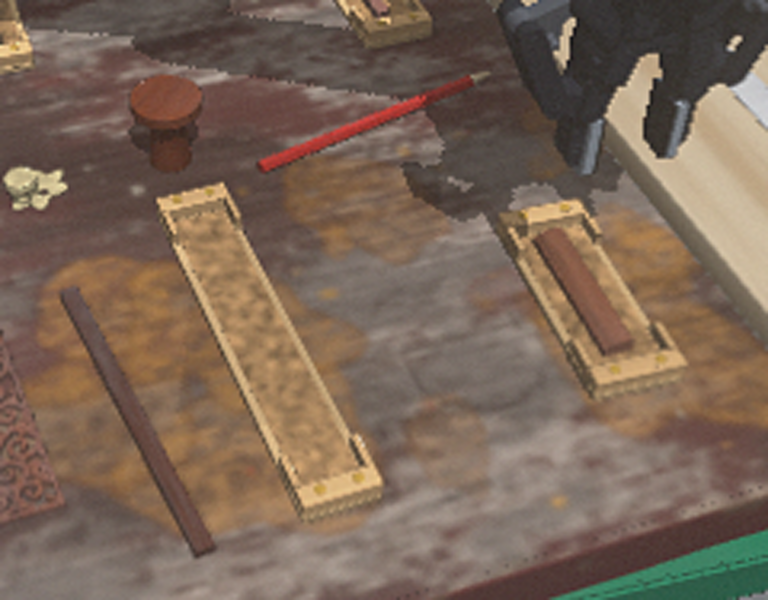

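The 86 strip lies in its bed at (585,290) in the crop. Last is the 178 strip.

Emit:
step_arm(motion=[{"dx":0,"dy":-1.5,"dz":0.05,"ax":-2,"ay":0,"az":0,"claw":0.45},{"dx":0,"dy":-3.5,"dz":0.1,"ax":-4,"ay":0,"az":0,"claw":0.45},{"dx":0,"dy":-5.4,"dz":0.15,"ax":-6,"ay":0,"az":0,"claw":0.45},{"dx":0,"dy":-7,"dz":0.2,"ax":-8.8,"ay":0,"az":0,"claw":0.45},{"dx":0,"dy":-7.96,"dz":0.22,"ax":-8.8,"ay":0,"az":0,"claw":0.45},{"dx":0.5,"dy":-7.96,"dz":0.22,"ax":-8.8,"ay":0,"az":0,"claw":0.45},{"dx":1.7,"dy":-7.96,"dz":0.22,"ax":-8.8,"ay":0,"az":0,"claw":0.45},{"dx":2.6,"dy":-7.96,"dz":0.22,"ax":-8.8,"ay":0,"az":0,"claw":0.45},{"dx":2.6,"dy":-7.96,"dz":0.22,"ax":-8.8,"ay":0,"az":0,"claw":0.45},{"dx":2.6,"dy":-7.96,"dz":0.22,"ax":-8.8,"ay":0,"az":0,"claw":0.45},{"dx":2.6,"dy":-7.96,"dz":0.22,"ax":-8.8,"ay":0,"az":0,"claw":0.45}])

```text
clock: 20.85
tool_pos: [0.4231, -0.1696, 0.0333]
tcp_rot: [0.528, 0.471, 0.526, -0.471]
ft_force: [-0.5, 0.2, 0.5]
width: 0.0381
```

```bash
python3 - <<'E'
from plan import *
plan(.4224,-.1691,.002,96.4)
I=r.grab_frame("side")[:,:,::-1]
cv2.imwrite("pics/v13.png",cv2.resize(I[200:400,210:410],None,fx=3,fy=3,interpolation=cv2.INTER_CUBIC))
E
```

```text
pos [ 0.4231 -0.1696  0.0333] q6 -0.666 w 0.0381 F [-0.5  0.2  0.5] t 20.85
d [ 1.042 -0.024 -0.021] a [-0.02  0.08 -0.09]  toolY [0.994 0.111 0.002] up(dx<0)
```

View pics/v13.png

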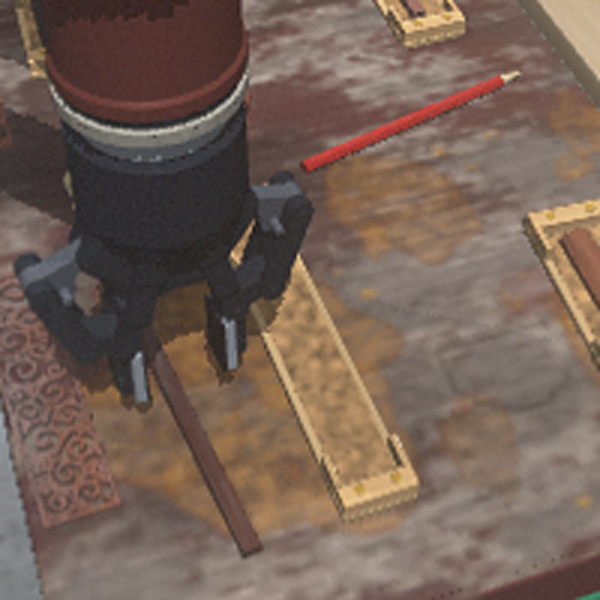

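Emit:
step_arm(motion=[{"dx":0.7,"dy":-0.02,"dz":-0.02,"ax":0,"ay":0,"az":0,"claw":0.45},{"dx":1.04,"dy":-0.02,"dz":-0.02,"ax":0,"ay":0,"az":0,"claw":0.45},{"dx":1.04,"dy":-0.02,"dz":-0.02,"ax":0,"ay":0,"az":0,"claw":0.45},{"dx":1.04,"dy":-0.02,"dz":-0.02,"ax":0,"ay":0,"az":0,"claw":0},{"dx":1.04,"dy":-0.02,"dz":-0.02,"ax":0,"ay":0,"az":0,"claw":0},{"dx":1.04,"dy":-0.02,"dz":-0.02,"ax":0,"ay":0,"az":0,"claw":0},{"dx":1.04,"dy":-0.02,"dz":-0.02,"ax":0,"ay":0,"az":0,"claw":0},{"dx":1.04,"dy":-0.02,"dz":-0.02,"ax":0,"ay":0,"az":0,"claw":0},{"dx":1.04,"dy":-0.02,"dz":-0.02,"ax":0,"ay":0,"az":0,"claw":0},{"dx":1.04,"dy":-0.02,"dz":-0.02,"ax":0,"ay":0,"az":0,"claw":0}])

```text
clock: 22.15
tool_pos: [0.4221, -0.169, 0.0019]
tcp_rot: [0.528, 0.471, 0.526, -0.471]
ft_force: [-0.8, 0.1, 6.8]
width: 0.0071
```

Emit:
step_arm(motion=[{"dx":-0.5,"dy":0,"dz":0,"ax":0,"ay":0,"az":0,"claw":0},{"dx":-1.3,"dy":0,"dz":0,"ax":0,"ay":0,"az":0,"claw":0},{"dx":-2,"dy":0,"dz":0,"ax":0,"ay":0,"az":0,"claw":0},{"dx":-2,"dy":0,"dz":0,"ax":0,"ay":0,"az":0,"claw":0},{"dx":-2,"dy":0,"dz":0,"ax":0,"ay":0,"az":0,"claw":0}])

```text
clock: 22.78
tool_pos: [0.4212, -0.1684, 0.0608]
tcp_rot: [0.527, 0.471, 0.527, -0.472]
ft_force: [-0.6, -1.0, -0.4]
width: 0.0075
```

```bash
python3 - <<'E'
from plan import *
plan(.4937,-.1468,.06,91.6)
I=r.grab_frame("side")[:,:,::-1]
cv2.imwrite("pics/v14.png",cv2.resize(I[200:400,210:410],None,fx=3,fy=3,interpolation=cv2.INTER_CUBIC))
E
```

```text
pos [ 0.4212 -0.1684  0.0608] q6 -0.665 w 0.0075 F [-0.6 -1.  -0.4] t 22.775
d [ 0.025  2.483 -0.447] a [4.77 0.01 0.01]  toolY [ 0.994  0.111 -0.   ] up(dx<0)
```

View pics/v14.png

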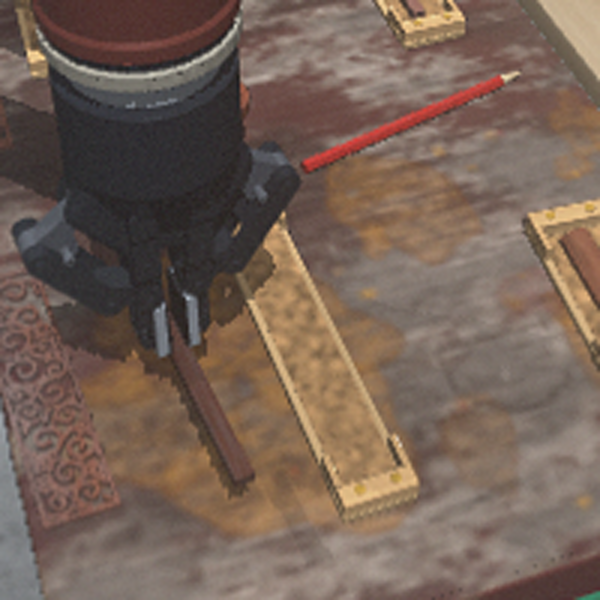

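```bash
python3 - <<'E'
from h import *
for z in(.065,.05,.035,.02): print(z,w2p("side",[[.4311,-.2569,z],[.4212,-.1684,.065]]).round(1).tolist())
E
```

```text
0.065 [[291.0, 359.4], [266.4, 311.1]]
0.05 [[291.3, 365.8], [266.4, 311.1]]
0.035 [[291.7, 372.1], [266.4, 311.1]]
0.02 [[292.1, 378.1], [266.4, 311.1]]
```

The strip end is seen at (290,357) and predicted at (291,359) for level, so it is level. Carry it to its cradle.

Emit:
step_arm(motion=[{"dx":0,"dy":1,"dz":-0.2,"ax":2,"ay":0,"az":0,"claw":0},{"dx":0,"dy":2,"dz":-0.4,"ax":4,"ay":0,"az":0,"claw":0},{"dx":0,"dy":2.48,"dz":-0.45,"ax":4.8,"ay":0,"az":0,"claw":0},{"dx":0,"dy":2.48,"dz":-0.45,"ax":4.8,"ay":0,"az":0,"claw":0},{"dx":0.5,"dy":2.48,"dz":-0.45,"ax":4.8,"ay":0,"az":0,"claw":0},{"dx":0.9,"dy":2.48,"dz":-0.45,"ax":4.8,"ay":0,"az":0,"claw":0},{"dx":0.9,"dy":2.48,"dz":-0.45,"ax":4.8,"ay":0,"az":0,"claw":0},{"dx":0.9,"dy":2.48,"dz":-0.45,"ax":4.8,"ay":0,"az":0,"claw":0},{"dx":0.9,"dy":2.48,"dz":-0.45,"ax":4.8,"ay":0,"az":0,"claw":0}])

```text
clock: 23.95
tool_pos: [0.4942, -0.1471, 0.0345]
tcp_rot: [0.507, 0.493, 0.506, -0.493]
ft_force: [-0.6, -0.1, -0.3]
width: 0.0072
```

```bash
python3 - <<'E'
from plan import *
plan(.4937,-.1468,.0088,91.6)
I=r.grab_frame("side")[:,:,::-1]
cv2.imwrite("pics/v15.png",cv2.resize(I[220:400,240:390],None,fx=3.3,fy=3.3,interpolation=cv2.INTER_CUBIC))
E
```

```text
pos [ 0.4942 -0.1471  0.0345] q6 -0.469 w 0.0072 F [-0.6 -0.1 -0.3] t 23.95
d [ 0.856 -0.017 -0.012] a [-0.04  0.03 -0.04]  toolY [1.    0.027 0.001] up(dx<0)
```

View pics/v15.png

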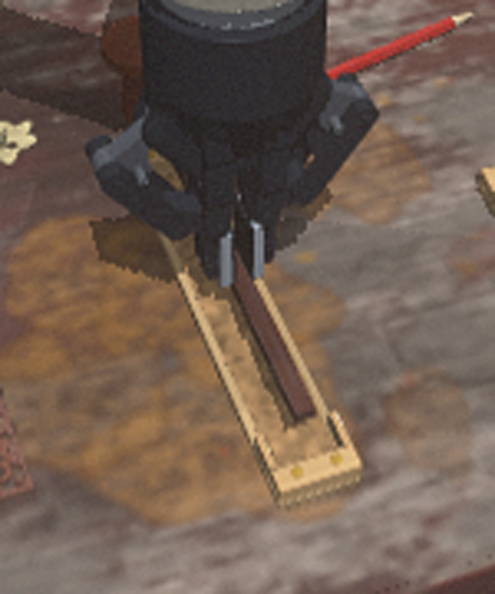

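The strip is in line with the bed, and its near end is clear of the stop. Lower, release and lift high.

Emit:
step_arm(motion=[{"dx":0.4,"dy":-0.02,"dz":0,"ax":0,"ay":0,"az":0,"claw":0},{"dx":0.85,"dy":-0.02,"dz":0,"ax":0,"ay":0,"az":0,"claw":0},{"dx":0.85,"dy":-0.02,"dz":0,"ax":0,"ay":0,"az":0,"claw":0},{"dx":0.85,"dy":-0.02,"dz":0,"ax":0,"ay":0,"az":0,"claw":0},{"dx":0.85,"dy":-0.02,"dz":0,"ax":0,"ay":0,"az":0,"claw":0.15},{"dx":0.85,"dy":-0.02,"dz":0,"ax":0,"ay":0,"az":0,"claw":0.3},{"dx":0.85,"dy":-0.02,"dz":0,"ax":0,"ay":0,"az":0,"claw":0.3},{"dx":0.85,"dy":-0.02,"dz":0,"ax":0,"ay":0,"az":0,"claw":0.3},{"dx":0.3,"dy":-0.02,"dz":0,"ax":0,"ay":0,"az":0,"claw":0.3},{"dx":-1,"dy":0,"dz":0,"ax":0,"ay":0,"az":0,"claw":0.35},{"dx":-2.5,"dy":0,"dz":0,"ax":0,"ay":0,"az":0,"claw":0.4},{"dx":-4.5,"dy":0,"dz":0,"ax":0,"ay":0,"az":0,"claw":0.4},{"dx":-6,"dy":0,"dz":0,"ax":0,"ay":0,"az":0,"claw":0.4},{"dx":-6,"dy":-1,"dz":2,"ax":0,"ay":0,"az":0,"claw":0.4},{"dx":-6,"dy":-3,"dz":4,"ax":0,"ay":0,"az":0,"claw":0.4},{"dx":-6,"dy":-4.5,"dz":6,"ax":0,"ay":0,"az":0,"claw":0.4},{"dx":-6,"dy":-4.5,"dz":7,"ax":0,"ay":0,"az":0,"claw":0.4},{"dx":-6,"dy":-4.5,"dz":7,"ax":0,"ay":0,"az":0,"claw":0.4},{"dx":-6,"dy":-4.5,"dz":7,"ax":0,"ay":0,"az":0,"claw":0.4}])

```text
clock: 26.38
tool_pos: [0.3646, -0.3603, 0.2147]
tcp_rot: [0.507, 0.494, 0.506, -0.493]
ft_force: [-0.0, 0.7, -0.4]
width: 0.0338
```

```bash
python3 - <<'E'
from plan import *
I=r.grab_frame("side")[:,:,::-1]
cv2.imwrite("pics/v16.png",cv2.resize(I[140:400,180:460],None,fx=2.8,fy=2.3,interpolation=cv2.INTER_CUBIC))
J=r.grab_frame("top")[:,:,::-1]
cv2.imwrite("pics/t16.png",cv2.resize(J[125:355,150:515],None,fx=2.1,fy=2.1,interpolation=cv2.INTER_CUBIC))
print(r.get_obs()['tool_pos'],r.get_obs()['clock'])
E
```

```text
[ 0.36527836 -0.35931032  0.21439543] 26.475
```

View pics/v16.png

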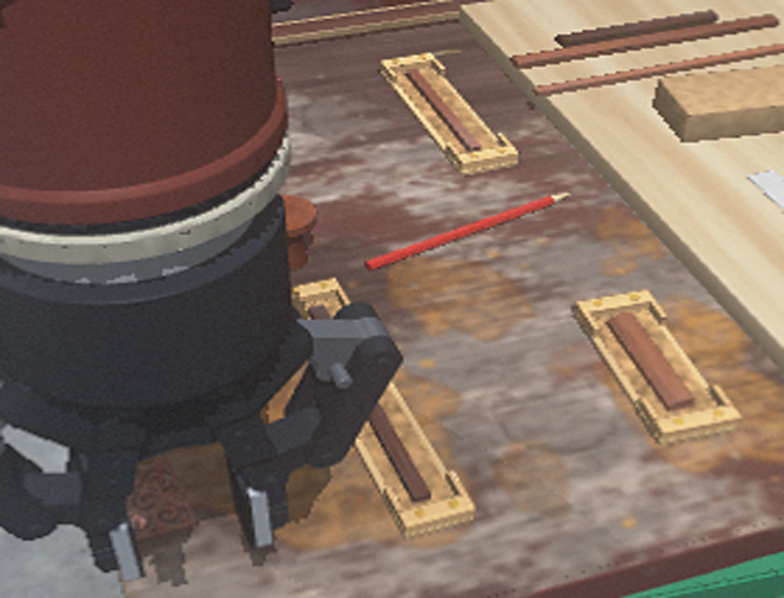

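View pics/t16.png

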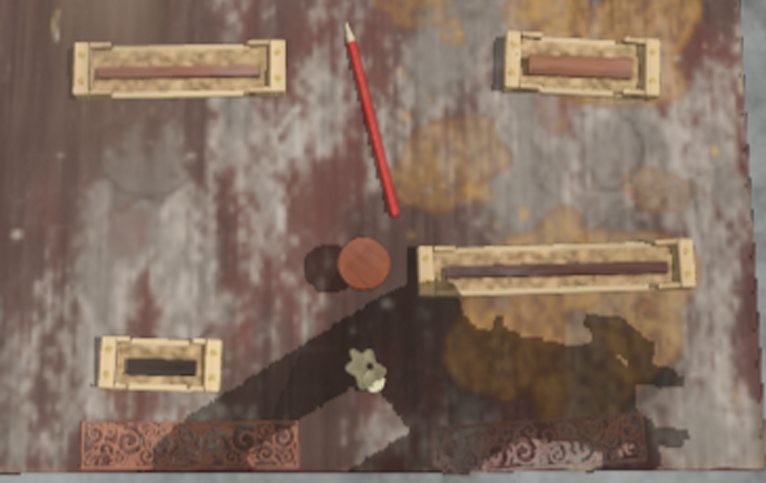

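Both views show all four strips on the cork between their stops. The foot is at (323,250) and the knob at (324,301), as at the start. The arm is clear, so I'm handing in.

```bash
python3 - <<'E'
from workcell import r
o=r.get_obs(); print(o['ft_force'],abs(o['qd']).max()); print(r.sign_off())
E
```

```text
[-0.29595087  0.41356096  0.3724855 ] 0.011331631253533625
the job is handed in; nothing more can be done
None
```

All four strips are in their own cradles, and I handed the job in at about 26.5 s, well under the 102 s limit. I placed them in the order 53, 130, 86, 178 mm; each was gripped across its width at the middle, lowered onto the cork and released.

**Last checks:**
- **Strips:** The final top view shows every strip flat between its end stops. The final side view agrees for the 86, 130 and 178 mm strips. The arm hid the 53 mm cradle there, but an earlier side view showed that strip seated.
- **Bystanders:** The foot and the knob are at the same pixels as at the start, to within about 1 px.
- **Forces:** The highest force in any reading was about 7 N, seen while gripping the strips on the table. At hand-in the arm was still and touching nothing.

**What disagreed:** All four strips are narrower than stated, both in the pictures and in the jaw opening.

| Strip | Stated width | Jaw opening |
|---|---|---|
| 53 mm | 16 mm | 11 mm |
| 86 mm | 26 mm | 14 mm |
| 130 mm | 20 mm | 7 mm |
| 178 mm | 15 mm | 7 mm |

Their lengths matched to within about 3 mm, and they looked flat before and after, so I went ahead.

The first move call was refused for missing keys in the rows; nothing moved, and I sent it again.

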